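# Lock the paint case with its slotted key

## Robot

A 6-joint arm with a two-finger parallel gripper is mounted at the origin on the work surface. World frame = base frame: x ahead of the robot, y to its left, z up, the work surface at z = 0. Lengths are in m, angles in rad, forces in N, time in s.
With the tool pointing down it reaches from about 0.325 to 0.775 m from the base axis. Payload 5.5 kg.
Tool frame: the origin (TCP) lies midway between the tips of the shut fingers; the grasp point (between the pads) lies 19 mm behind it; z points along the fingers, x is the direction in which the jaws open and shut, and the axes are right-handed (so a half turn about z gives the same grasp; the last joint's range is limited). The gripper opens to 88 mm and grips with 3 to 60 N. Pads are 20 mm wide; open, the fingers measure 115 mm over their backs; the gripper's body (75 mm by 178 mm) begins 61 mm behind the grasp point.
Start: joints at [1.222, 0.091, 1.231, -0, 1.82, -0.057], TCP at [0.173, 0.575, 0.223] pointing down, gripper open.
Joint ranges: [-2.87, 2.87], [-0.86, 2.18], [0.17, 2.46], [-1.51, 4.65], [0.06, 2.69], [-2.65, 2.65]. Speed limits (rad/s): [2.57, 2.57, 3.01, 3.14, 3.14, 3.14].

## Interface

Orientations are given as [roll, pitch, yaw] about the fixed x, y, z axes, in that order (R = Rz(yaw) Ry(pitch) Rx(roll)).
In Python, from rig import robot gives the robot as it stands.
- The arm moves only by the shell command python3 -m creep 'ROWS' [FORCE]. ROWS is JSON, a list of rows, each an object of numbers: "x", "y", "z": the shift along the tool's x, y, z in cm; "spin": the turn about the tool's z in rad; "hand": the closure, from 0 (fully open) to 1 (shut). A call has exactly 5 rows; each row is the pose to reach, as a shift and turn from the pose commanded when the call began, along the tool's axes at that moment; what a row does not reach only later rows make up. A row lasts 1/12 s, in which the tool goes at most 41.7 mm and 7.16 degrees, less where a joint would pass 70% of its speed; a pose out of reach is approached as far as the arm can. A call with a gripper value outside its range is refused whole. The fingers move at their own pace and stop on an object; FORCE is the grip in N (left out, the last holds). Time passes only in rows, so rows that repeat a pose let the fingers close, or fill a call up. It gives the time, the measured TCP pose, the force and the opening at its end, in the units of the state.
- robot.get_obs(): the state, without advancing time (a new reading comes with each control period).
- robot.grab_frame(name): name is "side" or "top" or "wrist"; returns the picture (420x560x3 uint8, red, green, blue); there is no depth.
- robot.camera_model(name): a dict with "fx", "fy", "cx", "cy" (pixels), "R" (3x3) and "t" (3): a world point X has camera coordinates R X + t; the wrist camera has in their place "hand_eye" (4x4, takes a point from camera to tool coordinates, whose origin is the TCP and whose axes are the tool frame's). Camera axes: x right, y down, z forward; pixel columns grow to the right and rows downward; lengths in m; the calibration is good to about 2 mm. A picture is of the moment at which its call begins: read the wrist's pose just before it. camera_model takes no time and is no camera call.
- robot.hand_in(): hands the job in, once; it reports no verdict.
Trained networks look in the newest picture that a camera, given by its name, has taken for a name from the list of things; names that differ only in an ending like _2 or _b are one class to them, and where a whole thing is asked for, a point or a joint stands for the part that bears it (a point fixed in the world has none). Each returns a list of dicts, best first, with "confidence" (0 to 1); they miss things now and then, are a little off and sometimes report something else, mostly with a low value. They report only what shows in the picture. A call takes as long as a camera call. They do not tell look-alikes from the thing itself.
- robot.search_frame(camera, target): "point" ([x, y, z] in m, in world coordinates, good to about 4 mm: the middle of the surface that is visible of it).
- robot.silhouettes(camera, target): "pixels" (420x560 bool, what is visible of it).
- robot.landmark_of(camera, target): "point" ([x, y, z] in m, in world coordinates, good to about 4 mm: a listed point, or the origin of a listed thing).
The state is a dict: "t": time; "joint_pos": joint angles; "qd": joint speeds; "joint_efforts": joint torques, N m; "tcp_pos": TCP position; "tcp_rot": TCP orientation; "wrist_force": force on the tool from outside, world axes, zero at the start; "ft_torque": the same for the moment, N m; "width": opening from 0.0 (shut) to 1.0 (fully open).
Only numpy, scipy, OpenCV 4.12 (cv2) and the standard library are available. Lean on these libraries where they do the work, as an engineer would, in place of code of your own. Each camera call takes 0.05 s, during which the arm holds its last target. There are 200 camera calls.

## Task

Lock the art room's paint case: take the orange-handled key out of its wooden block, put its blade in the slot of the brass fastener on the lid, and gently push down and turn it a quarter turn clockwise, until you feel it come up against its stop, so that it springs back up locked when you let up. Then stand the key back in its block, fully down, and let go; leave the jar, the glue bottle and the cup where they are, and do not force anything.

Things in the scene. Friction and masses are not known exactly. Their poses are not given: they have to be found in the camera images.
- case: Heavy wooden paint case, fixed, on screw feet set to 2 to 12 mm: 204 x 244 x 70 mm to its flat lid. Origin: centre of its underside; x across (204), y along (244), z up. The fastener's upright axis is at x = -45 mm, y = 0, in a flat dark steel plate 60 mm across, 2 mm high. On that plate a white dot (on the axis's +y side) marks open, a green dot (on its +x side) locked.
- slot (a point): Centre of the slot's mouth in the round brass fastener head (30 mm across; its top is 12 mm above the lid when not pressed). x along the slot, z up; sinks and turns with the head. Slot 18 mm long, 5 mm wide, 6 mm deep, ends closed, black bottom; a red dot at its +x end.
- fastener (a joint): Turn of the head, rad, growing clockwise from above. Starts open, 0 to 0.04 (slot along case y, red dot at white). A hidden lug blocks it past 0.06 unless held down over 4 mm. The locked seat is at a hidden hard stop, somewhere from 1.22 to 1.75: feel for it. Let up within 0.06 before the stop it springs up, locked; let up sooner it stays 4 mm down. Friction 0.04 N m; the blade has play.
- press (a joint): How far the spring-loaded head is pushed down, m: 0 (up) to 0.007 (hard stop). The spring takes 4 N to start and 1.5 N more per mm: 10 N at 4 mm, 14.5 N at 7 mm; it turns freely when held down with 11 to 14 N. At the hard stops the force rises fast: over 40 N in all (push and turning) on the case and fastener damages them.
- key: Loose key, 95 mm long, 90 g, upright in its block. Origin: centre of the blade's lower end; z up. Blade 16 mm wide (x), 3.5 mm thick (y), 14 mm long; round shank 14 mm across to z = 40 mm; round flange 30 mm across, z 40 to 45 mm, rests on the block; flat orange handle, z 45 to 95 mm, 30 mm wide (x), 12 mm thick (y): grip it across the 12 mm. Symmetric by half a turn.
- block: Wooden key block, fixed: 70 x 70 x 50 mm high, origin at the centre of its underside.
- hole (a point): Centre of the mouth of the block's round hole (20 mm across, 44 mm deep), in the block's top, 50 mm above the table. The key stands in it blade down, at any turn, its origin 40 mm below this point.
- jar: Small red paint jar, 38 mm across, 48 mm high, loose, on the case's lid; origin at the centre of its underside. Leave alone.
- glue: White glue bottle, 60 mm across, 130 mm high, loose on the table; origin at the centre of its underside. Leave alone.
- cup: Black cup, 64 mm across, 75 mm high, loose on the table; origin at the centre of its underside. Leave alone.
Not all that is in view belongs to the job. What is meant by the key is not turquoise, and is the larger of those in its own colour.

How it is judged:
On the way, in this order (a step that is already met when the one before it is completed fails the run):
1. the key is held clear of its block (z of key in the frame of hole above 0.005 m and contact force between the fingers and key above 1 N), for 0.1 s.
2. the key, in the slot, turns the pressed fastener past half way (value of joint fastener above 0.8 rad and value of joint press above 0.002 m and horizontal distance between key and slot below 0.005 m and contact force between key and fastener above 0.5 N), for 0.05 s.
3. the fastener is turned home and has sprung back up, locked (value of joint fastener above 1.05 rad and value of joint press below 0.0015 m), for 0.2 s.
At the end, for the whole second after the job is handed in: The fastener is turned to more than 1.05 rad and is up again (pressed less than 1.5 mm), which it can only be in its seat; the key stands upright (within 0.12 rad) in its block, within 6 mm of the hole's axis, its end at least 35 mm below the hole's mouth, at rest and let go (all of step 3 and horizontal distance between key and hole below 0.006 m and z of key in the frame of hole below -0.035 m and angle between key's own z axis and vertical below 0.12 rad and linear speed of key below 0.02 m/s and contact force between the fingers and key below 0.1 N); the robot touches nothing.
It fails at once if the key bears on the case or its fastener with more than 40 N in all (contact force between key and case above 40 N).
It fails at once if the fingers or the arm touch the fastener (contact force between any of the fingers, the arm and fastener above 0.5 N).
It fails at once if the jar, glue bottle or cup is shifted (over 20 mm) or knocked over (distance of any of jar, glue, cup from where it was at the start of the episode above 0.02 m or angle between any of jar, glue, cup's own z axis and vertical above 0.35 rad).
It also fails if it takes over 72 s, if anything falls off the work surface, if the arm or the gripper's body presses on something with over 40 N, if the wrist force passes 120 N, or if a joint passes its speed limit or range.

## Working session

There is one attempt and no reset: what is moved stays moved. The work goes in short steps, Python scripts to look and compute and a shell command to move; the robot and the scene stay as the last step left them, time stands still between calls to the robot, and variables do not carry over. Pictures are saved under pics/ and viewed, about 8 in all and at most 12, crops included, and the job is handed in when it is done.

```bash
mkdir -p pics; ls
python3 - <<'E'
from rig import robot
import cv2,numpy as np
o=robot.get_obs();print({k:np.round(v,3) for k,v in o.items()})
a=robot.grab_frame("side");b=robot.grab_frame("top")
cv2.imwrite("pics/a.png",cv2.resize(np.vstack([a,b])[:,:,::-1],None,fx=1,fy=1)[:420])
cv2.imwrite("pics/b.png",b[:,:,::-1])
for c in("side","top"):
  m=robot.camera_model(c);print(c,m)
  for t in("key","slot","hole","case","block","jar","glue","cup"):
    print(c,t,[(np.round(d["point"],3),round(d["confidence"],2)) for d in robot.landmark_of(c,t)[:4]])
print(robot.camera_model("wrist"))
E
```

```text
pics
{'t': np.float64(0.0), 'joint_pos': array([ 1.222,  0.092,  1.232, -0.   ,  1.82 , -0.057]), 'qd': array([ 0.001, -0.001, -0.   , -0.001,  0.   , -0.   ]), 'joint_efforts': array([-3.0000e-03, -4.4646e+01, -4.0643e+01,  7.0000e-02,  3.0000e-02,
       -0.0000e+00]), 'tcp_pos': array([0.173, 0.574, 0.222]), 'tcp_rot': array([-3.141e+00,  2.000e-03,  1.279e+00]), 'wrist_force': array([-0.375,  0.166,  0.259]), 'ft_torque': array([ 0.01 ,  0.031, -0.012]), 'width': np.float64(1.002)}
side {'fx': 416.26314152023, 'fy': 416.26314152023, 'cx': 274.35730401899247, 'cy': 203.59145498459225, 'R': array([[ 0.98375636, -0.17919614, -0.01059079],
       [-0.10242081, -0.51186262, -0.85294   ],
       [ 0.14742253,  0.84016987, -0.52190152]]), 't': array([-0.59227154,  0.1194471 ,  0.80092049])}
side key [(array([ 0.539, -0.111,  0.001]), 0.71), (array([ 0.547, -0.194,  0.009]), 0.6), (array([ 0.527, -0.289,  0.   ]), 0.58), (array([ 0.541, -0.193,  0.055]), 0.24)]
side slot [(array([0.489, 0.192, 0.096]), 0.43)]
side hole [(array([ 0.54 , -0.193,  0.054]), 0.88)]
side case [(array([0.536, 0
[... 889 characters left out ...]
0.84)]
top block [(array([ 0.546, -0.193,  0.005]), 0.58)]
top jar [(array([0.593, 0.227, 0.082]), 0.73)]
top glue [(array([0.754, 0.036, 0.   ]), 0.89), (array([0.593, 0.226, 0.081]), 0.21)]
top cup [(array([ 0.456, -0.009,  0.001]), 0.87)]
{'fx': 324.65160968462385, 'fy': 324.65160968462385, 'cx': 278.28065775467695, 'cy': 208.15846720743184, 'hand_eye': array([[ 9.99999876e-01,  3.94416142e-04,  3.05219858e-04,
        -9.08265316e-04],
       [-4.60001474e-04,  9.65888087e-01,  2.58959442e-01,
        -6.99793966e-02],
       [-1.92670441e-04, -2.58959550e-01,  9.65888148e-01,
        -1.61369375e-01],
       [ 0.00000000e+00,  0.00000000e+00,  0.00000000e+00,
         1.00000000e+00]])}
```

View pics/a.png

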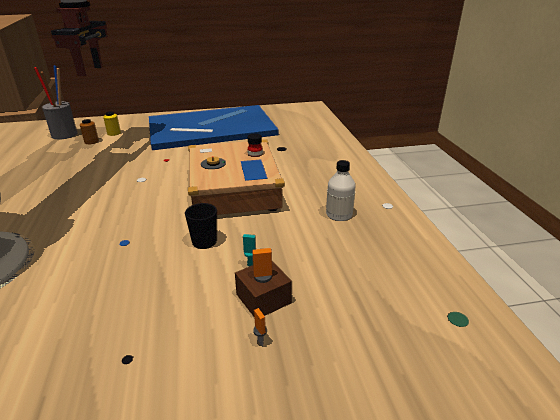

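View pics/b.png

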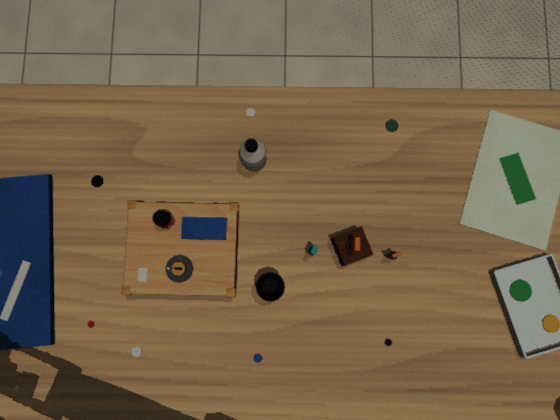

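The possible keys in the side view are turquoise (250,247), a large orange one in the block (262,265) and a small orange one (260,325). The large orange one in the block fits; I'll confirm it in the wrist view. First I go over the fastener, then on to the key.

```bash
python3 -m creep '[{"x":-2.75,"y":4.15},{"x":-5.5,"y":8.3},{"x":-8.2,"y":12.4},{"x":-10.9,"y":16.5},{"x":-13.6,"y":20.6}]'
python3 -m creep '[{"x":-2.75,"y":4.1},{"x":-5.5,"y":8.2},{"x":-8.2,"y":12.3},{"x":-10.9,"y":16.4},{"x":-13.6,"y":20.6}]'
python3 -m creep '[{"spin":0},{"spin":0},{"spin":0},{"spin":0},{"spin":0}]'
cat > h.py <<'E'
from rig import robot
import cv2,numpy as np
from scipy.spatial.transform import Rotation as Ro
W=robot.camera_model("wrist")
def pose():
    o=robot.get_obs();return np.array(o["tcp_pos"]),Ro.from_euler("xyz",o["tcp_rot"]).as_matrix()
def snap(n=None):
    p=pose();im=robot.grab_frame("wrist")
    if n: cv2.imwrite("pics/"+n+".png",im[:,:,::-1])
    return p,im
def ray(p,uv):
    H=W["hand_eye"];d=np.array([(uv[0]-W["cx"])/W["fx"],(uv[1]-W["cy"])/W["fy"],1.])
    return p[0]+p[1]@H[:3,3],p[1]@H[:3,:3]@d
def atz(p,uv,z):
    c,d=ray(p,uv);return c+d*(z-c[2])/d[2]
def tri(rs):
    A=0;b=0
    for c,d in rs:
        d=d/np.linalg.norm(d);P=np.eye(3)-np.outer(d,d);A=A+P;b=b+P@c
    return np.linalg.solve(A,b)
def proj(p,X):
    H=W["hand_eye"];q=np.linalg.inv(H)@np.append(p[1].T@(np.array(X)-p[0]),1)
    return np.array([W["fx"]*q[0]/q[2]+W["cx"],W["fy"]*q[1]/q[2]+W["cy"]])
E
python3 - <<'E'
from h import *
p,im=snap("c");print(p,robot.get_obs()["t"])
np.savez("c.npz",p=p[0],R=p[1],im=im)
print([(np.round(d["point"],4),round(d["confidence"],2)) for d in robot.landmark_of("wrist","slot")])
E
```

```text
(array([0.17261954, 0.57465174, 0.22265039]), array([[ 2.87688479e-01,  9.57724041e-01,  1.62099626e-06],
       [ 9.57724041e-01, -2.87688479e-01,  2.80877364e-05],
       [ 2.73666424e-05, -6.52805109e-06, -1.00000000e+00]])) 0.95
[]invalid input
invalid input
invalid input
```

View pics/c.png

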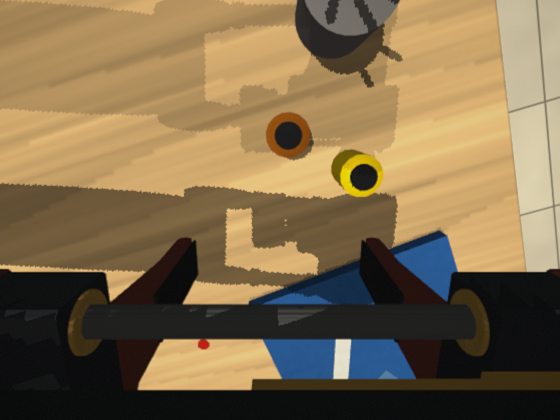

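The picture shows fingers at rows 240-400 and the TCP at about (279,256). The arm hasn't moved, because rows probably need every field.

```bash
python3 -m creep '[{"x":-2.75,"y":4.15,"z":0,"spin":0,"hand":0},{"x":-5.5,"y":8.3,"z":0,"spin":0,"hand":0},{"x":-8.2,"y":12.4,"z":0,"spin":0,"hand":0},{"x":-10.9,"y":16.5,"z":0,"spin":0,"hand":0},{"x":-13.6,"y":20.6,"z":0,"spin":0,"hand":0}]'
```

```text
t: 1.42
tcp_pos: [0.3068, 0.4132, 0.2227]
tcp_rot: [3.141, -0.0, 1.28]
wrist_force: [0.5, 0.0, -0.1]
width: 1.0
```

```bash
python3 -m creep '[{"x":-2.7,"y":4.1,"z":0,"spin":0,"hand":0},{"x":-5.4,"y":8.2,"z":0,"spin":0,"hand":0},{"x":-8.1,"y":12.3,"z":0,"spin":0,"hand":0},{"x":-10.8,"y":16.4,"z":0,"spin":0,"hand":0},{"x":-13.6,"y":20.6,"z":0,"spin":0,"hand":0}]'
python3 -m creep '[{"x":0,"y":0,"z":0,"spin":0,"hand":0},{"x":0,"y":0,"z":0,"spin":0,"hand":0},{"x":0,"y":0,"z":0,"spin":0,"hand":0},{"x":0,"y":0,"z":0,"spin":0,"hand":0},{"x":0,"y":0,"z":0,"spin":0,"hand":0}]'
python3 - <<'E'
from h import *
p,im=snap("d")
np.savez("d.npz",p=p[0],R=p[1],im=im);print(p[0])
print([(np.round(d["point"],4),round(d["confidence"],2)) for d in robot.landmark_of("wrist","slot")], proj(p,[.49,.195,.09]))
E
```

```text
t: 1.83
tcp_pos: [0.4406, 0.253, 0.2229]
tcp_rot: [3.141, -0.001, 1.279]
wrist_force: [0.3, 0.5, -0.6]
width: 0.997
t: 2.25
tcp_pos: [0.4388, 0.2561, 0.2228]
tcp_rot: [-3.142, -0.0, 1.281]
wrist_force: [0.4, -0.5, 0.5]
width: 1.004
[0.43880947 0.25605924 0.22276184]
[(array([0.4939, 0.1927, 0.0941]), 0.78)] [234.40763482 264.71394106]
```

View pics/d.png

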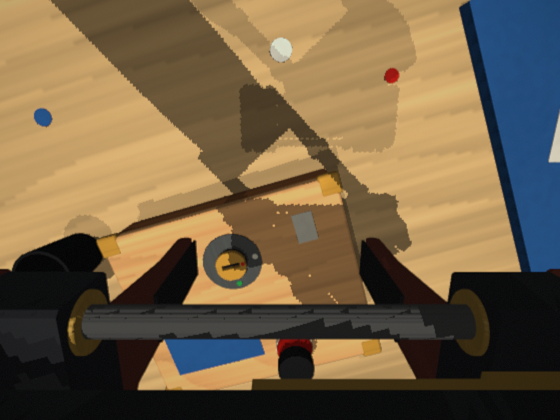

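Fastener at pixel (232,265), white dot (255,257), green dot (239,284), red dot near (243,265). So the slot lies along world ±y and locked is toward world +x. Next I turn to yaw≈0 over the slot and go down to the height the key will later be held at, so the pixel of the slot can be compared directly with that of the blade.

```bash
python3 -m creep '[{"x":-2.3,"y":3.4,"z":0,"spin":0.12,"hand":0},{"x":-4.6,"y":6.9,"z":0,"spin":0.24,"hand":0},{"x":-4.6,"y":6.9,"z":2,"spin":0.36,"hand":0},{"x":-4.6,"y":6.9,"z":3,"spin":0.48,"hand":0},{"x":-4.6,"y":6.9,"z":4,"spin":0.6,"hand":0}]'
python3 -m creep '[{"x":0,"y":0,"z":0.6,"spin":0.12,"hand":0},{"x":0,"y":0,"z":1.2,"spin":0.24,"hand":0},{"x":0,"y":0,"z":1.8,"spin":0.36,"hand":0},{"x":0,"y":0,"z":2.4,"spin":0.48,"hand":0},{"x":0,"y":0,"z":2.8,"spin":0.6,"hand":0}]'
python3 -m creep '[{"x":0,"y":0,"z":0,"spin":0.08,"hand":0},{"x":0,"y":0,"z":0,"spin":0.08,"hand":0},{"x":0,"y":0,"z":0,"spin":0.08,"hand":0},{"x":0,"y":0,"z":0,"spin":0.08,"hand":0},{"x":0,"y":0,"z":0,"spin":0.08,"hand":0}]'
python3 - <<'E'
from h import *
p,im=snap()
np.savez("e.npz",p=p[0],R=p[1],im=im);print(p[0],robot.get_obs()["tcp_rot"])
q=proj(p,[.493,.194,.0935]).astype(int);print(q)
x,y=q-[60,60]; cv2.imwrite("pics/e.png",cv2.resize(im[max(y,0):y+120,x:x+120,::-1],None,fx=5,fy=5,interpolation=cv2.INTER_CUBIC));print(x,y)
E
```

```text
t: 2.77
tcp_pos: [0.4924, 0.1909, 0.1816]
tcp_rot: [-3.141, 0.001, 0.673]
wrist_force: [0.1, 0.2, -0.1]
width: 0.995
t: 3.18
tcp_pos: [0.4919, 0.1917, 0.154]
tcp_rot: [3.141, 0.001, 0.075]
wrist_force: [-0.3, -0.5, 0.1]
width: 0.998
t: 3.6
tcp_pos: [0.4925, 0.1912, 0.1549]
tcp_rot: [-3.141, -0.0, 0.001]
wrist_force: [-0.4, 0.9, -0.4]
width: 1.004
[0.49250091 0.19116937 0.15493431] [-3.14144330e+00 -4.49560087e-04  6.72981335e-04]
[278 217]
218 157
```

View pics/e.png

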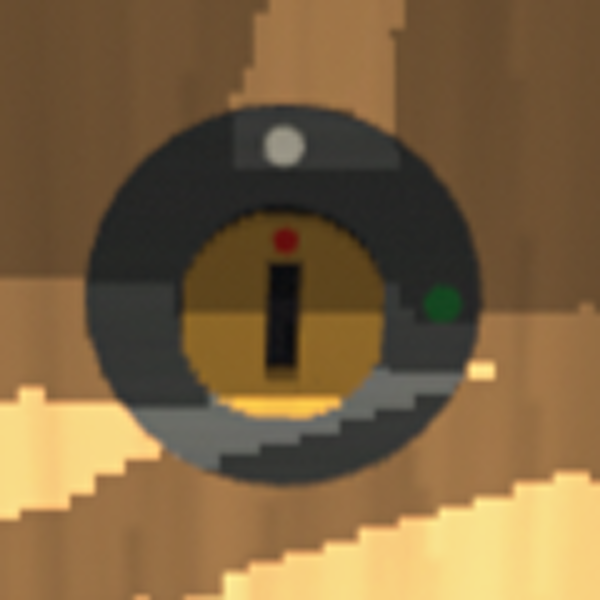

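In the crop the slot runs from (284,263) to (281,375), which puts its centre at full-picture (274.6,220.8). It leans about 0.027 rad clockwise. Red is at white, so it is open. Next I triangulate its height and go on to the key (about 0.39 m in -y), lifting first to clear the cup and glue bottle.

```bash
python3 - <<'E'
from h import *
r=[]
for f,c in(("d",(232,265)),("e",(275,222))):
    D=np.load(f+".npz");p=(D["p"],D["R"]);im=D["im"]
    x0,y0=c[0]-28,c[1]-28;g=cv2.resize(im[y0:y0+56,x0:x0+56],None,fx=4,fy=4,interpolation=cv2.INTER_CUBIC)
    h=cv2.cvtColor(g,cv2.COLOR_RGB2HSV);m=cv2.inRange(h,(14,130,60),(28,255,255))
    n,l,s,ce=cv2.connectedComponentsWithStats(m)
    k=max(range(1,n),key=lambda i:s[i,4]-50*abs(ce[i]-112).max())
    cn=cv2.findContours((l==k).astype(np.uint8),cv2.RETR_EXTERNAL,cv2.CHAIN_APPROX_NONE)[0][0]
    e=cv2.fitEllipse(cv2.convexHull(cn));uv=(np.array(e[0])+.5)/4-.5+[x0,y0];print(f,uv,np.array(e[1])/4)
    r.append(ray(p,uv))
X=tri(r);print("head",X,[proj((np.load(f+".npz")["p"],np.load(f+".npz")["R"]),X) for f in "de"])
D=np.load("e.npz");p=(D["p"],D["R"])
for z in(.086,.09,.094):print(z,atz(p,(274.6,220.8),z))
E
python3 -m creep '[{"x":0.6,"y":2,"z":-4,"spin":0,"hand":0},{"x":1.2,"y":6,"z":-6,"spin":0,"hand":0},{"x":1.8,"y":10,"z":-6.7,"spin":0,"hand":0},{"x":2.4,"y":14,"z":-6.7,"spin":0,"hand":0},{"x":3,"y":18,"z":-6.7,"spin":0,"hand":0}]'
python3 -m creep '[{"x":0.6,"y":4.1,"z":0,"spin":0,"hand":0},{"x":1.2,"y":8.2,"z":0,"spin":0,"hand":0},{"x":1.8,"y":12.2,"z":0,"spin":0,"hand":0},{"x":2.4,"y":16.3,"z":0,"spin":0,"hand":0},{"x":2.4,"y":20.3,"z":0,"spin":0,"hand":0}]'
python3 -m creep '[{"x":0,"y":0,"z":0,"spin":0,"hand":0},{"x":0,"y":0,"z":0,"spin":0,"hand":0},{"x":0,"y":0,"z":0,"spin":0,"hand":0},{"x":0,"y":0,"z":0,"spin":0,"hand":0},{"x":0,"y":0,"z":0,"spin":0,"hand":0}]'
python3 - <<'E'
from h import *
p,im=snap();np.savez("f.npz",p=p[0],R=p[1],im=im);print(p[0])
q=proj(p,[.547,-.192,.09]).astype(int);print(q)
x,y=np.maximum(q-[100,100],0);cv2.imwrite("pics/f.png",cv2.resize(im[y:y+200,x:x+200,::-1],None,fx=3,fy=3,interpolation=cv2.INTER_CUBIC));print(x,y)
E
```

```text
d [230.57902527 265.44893265] [29.90929413 31.63149643]
e [274.02923393 219.73695755] [41.84444809 41.9473114 ]
head [0.48984325 0.19222296 0.0915197 ] [array([230.23310738, 265.60412168]), array([274.00637872, 219.23426565])]
0.086 [0.49020902 0.18932556 0.086     ]
0.09 [0.49025409 0.19056687 0.09      ]
0.094 [0.49029916 0.19180819 0.094     ]
t: 4.07
tcp_pos: [0.5224, 0.0121, 0.2234]
tcp_rot: [3.141, -0.003, 0.001]
wrist_force: [0.0, 0.4, 0.1]
width: 0.998
t: 4.48
tcp_pos: [0.5459, -0.1915, 0.2215]
tcp_rot: [-3.142, -0.0, -0.0]
wrist_force: [0.9, 0.0, 0.4]
width: 1.005
t: 4.9
tcp_pos: [0.5459, -0.1879, 0.222]
tcp_rot: [-3.142, -0.001, 0.001]
wrist_force: [0.1, -0.5, 0.0]
width: 1.001
[ 0.5459329  -0.18786787  0.2220357 ]
[278 203]
178 103
```

View pics/f.png

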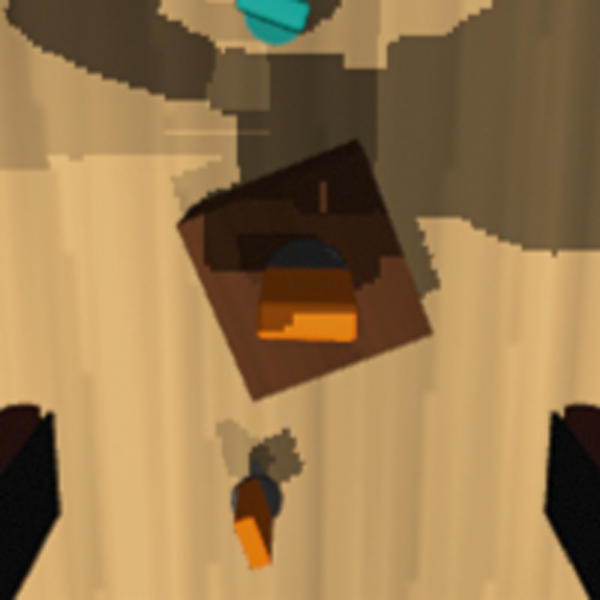

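The larger orange key stands in the block: handle top in the crop (258–357, 300–341), or full picture about (280.5,210). Its wide side is along world x, tilted about 0.04 rad clockwise. The smaller orange key (crop 250,540) and the turquoise one (crop 275,10) are decoys. The jaws must therefore close along world y, so I turn +1.6 and descend to look again.

```bash
python3 -m creep '[{"x":0.1,"y":0.6,"z":1,"spin":0.12,"hand":0},{"x":0.1,"y":0.6,"z":2,"spin":0.24,"hand":0},{"x":0.1,"y":0.6,"z":2.5,"spin":0.36,"hand":0},{"x":0.1,"y":0.6,"z":3,"spin":0.48,"hand":0},{"x":0.1,"y":0.6,"z":3.5,"spin":0.6,"hand":0}]'
python3 -m creep '[{"x":0,"y":0,"z":1,"spin":0.12,"hand":0},{"x":0,"y":0,"z":2,"spin":0.24,"hand":0},{"x":0,"y":0,"z":3,"spin":0.36,"hand":0},{"x":0,"y":0,"z":3.5,"spin":0.48,"hand":0},{"x":0,"y":0,"z":3.5,"spin":0.6,"hand":0}]'
python3 -m creep '[{"x":0,"y":0,"z":0,"spin":0.12,"hand":0},{"x":0,"y":0,"z":0,"spin":0.24,"hand":0},{"x":0,"y":0,"z":0,"spin":0.36,"hand":0},{"x":0,"y":0,"z":0,"spin":0.4,"hand":0},{"x":0,"y":0,"z":0,"spin":0.4,"hand":0}]'
python3 - <<'E'
from h import *
p,im=snap();np.savez("g.npz",p=p[0],R=p[1],im=im);print(p[0],robot.get_obs()["tcp_rot"])
q=proj(p,[.547,-.194,.105]).astype(int);print(q)
x,y=np.maximum(q-[60,60],0);cv2.imwrite("pics/g.png",cv2.resize(im[y:y+120,x:x+120,::-1],None,fx=5,fy=5,interpolation=cv2.INTER_CUBIC));print(x,y)
E
```

```text
t: 5.37
tcp_pos: [0.5468, -0.1942, 0.1865]
tcp_rot: [-3.142, -0.0, -0.605]
wrist_force: [0.5, 0.3, 0.2]
width: 1.002
t: 5.78
tcp_pos: [0.5463, -0.194, 0.15]
tcp_rot: [3.14, 0.002, -1.205]
wrist_force: [-1.4, -1.1, 0.2]
width: 1.001
t: 6.2
tcp_pos: [0.5469, -0.1943, 0.1519]
tcp_rot: [-3.141, -0.0, -1.601]
wrist_force: [-0.4, -0.6, -0.8]
width: 1.001
[ 0.54691185 -0.19431425  0.15189785] [-3.14126961e+00 -5.70139031e-05 -1.59822094e+00]
[276 229]
216 169
```

View pics/g.png

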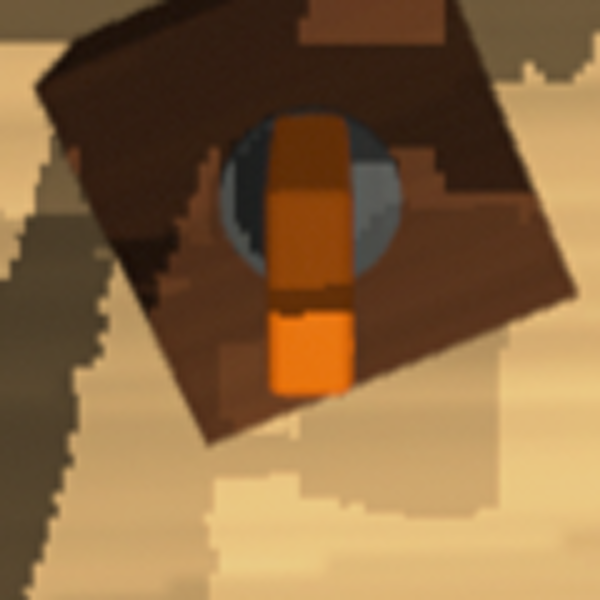

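The handle's top face fills the crop at (268–353, 185–395), centred at full (277.8,226.6), and it is square to the jaws.

Run:
```python
from h import *
P=[(np.load(f+".npz")["p"],np.load(f+".npz")["R"]) for f in "fg"]
X=tri([ray(P[0],(280.4,210)),ray(P[1],(277.8,226.6))]);print(X,atz(P[1],(277.8,226.6),.105),"tool delta cm",100*P[1][1].T@(X-P[1][0]))
```

```text
[ 0.54856131 -0.19461609  0.10171686] [ 0.54922223 -0.19510427  0.105     ] tool delta cm [ 0.02491831 -0.16369751  5.01816844]
```

```bash
python3 -m creep '[{"x":0.05,"y":-0.2,"z":2,"spin":0,"hand":0},{"x":0.05,"y":-0.2,"z":4,"spin":0,"hand":0},{"x":0.05,"y":-0.2,"z":6,"spin":0,"hand":0},{"x":0.05,"y":-0.2,"z":7.5,"spin":0,"hand":0},{"x":0.05,"y":-0.2,"z":8.4,"spin":0,"hand":0}]'
python3 -m creep '[{"x":0,"y":0,"z":0,"spin":0,"hand":0.7},{"x":0,"y":0,"z":0,"spin":0,"hand":0.9},{"x":0,"y":0,"z":0,"spin":0,"hand":1},{"x":0,"y":0,"z":0,"spin":0,"hand":1},{"x":0,"y":0,"z":0,"spin":0,"hand":1}]' 40
python3 -m creep '[{"x":0,"y":0,"z":0,"spin":0,"hand":1},{"x":0,"y":0,"z":0,"spin":0,"hand":1},{"x":0,"y":0,"z":0,"spin":0,"hand":1},{"x":0,"y":0,"z":0,"spin":0,"hand":1},{"x":0,"y":0,"z":0,"spin":0,"hand":1}]'
```

```text
t: 6.67
tcp_pos: [0.5479, -0.195, 0.0654]
tcp_rot: [3.139, 0.001, -1.598]
wrist_force: [-1.2, -0.4, -0.1]
width: 1.003
t: 7.08
tcp_pos: [0.5493, -0.1962, 0.0691]
tcp_rot: [-3.139, -0.001, -1.601]
wrist_force: [-0.0, 0.7, -0.1]
width: 0.657
t: 7.5
tcp_pos: [0.5486, -0.196, 0.0676]
tcp_rot: [3.142, 0.0, -1.601]
wrist_force: [0.6, -0.2, 0.4]
width: 0.28
```

```bash
python3 -m creep '[{"x":0,"y":0,"z":0,"spin":0,"hand":1},{"x":0,"y":0,"z":0,"spin":0,"hand":1},{"x":0,"y":0,"z":0,"spin":0,"hand":1},{"x":0,"y":0,"z":0,"spin":0,"hand":1},{"x":0,"y":0,"z":0,"spin":0,"hand":1}]'
python3 -m creep '[{"x":0,"y":0,"z":0,"spin":0,"hand":1},{"x":0,"y":0,"z":0,"spin":0,"hand":1},{"x":0,"y":0,"z":0,"spin":0,"hand":1},{"x":0,"y":0,"z":0,"spin":0,"hand":1},{"x":0,"y":0,"z":0,"spin":0,"hand":1}]'
```

```text
t: 7.92
tcp_pos: [0.5487, -0.1959, 0.0676]
tcp_rot: [3.142, 0.0, -1.601]
wrist_force: [-0.7, 0.9, 0.6]
width: 0.134
t: 8.33
tcp_pos: [0.5486, -0.196, 0.0676]
tcp_rot: [3.142, 0.0, -1.601]
wrist_force: [-0.3, 0.2, 0.2]
width: 0.138
```

Gripped: the opening is 0.136 × 88 = 12 mm. Now I lift straight up.

```bash
python3 -m creep '[{"x":0,"y":0,"z":-1,"spin":0,"hand":1},{"x":0,"y":0,"z":-2.5,"spin":0,"hand":1},{"x":0,"y":0,"z":-4.5,"spin":0,"hand":1},{"x":0,"y":0,"z":-6.5,"spin":0,"hand":1},{"x":0,"y":0,"z":-8.5,"spin":0,"hand":1}]'
python3 -m creep '[{"x":0,"y":0,"z":-2,"spin":-0.12,"hand":1},{"x":0,"y":0,"z":-4,"spin":-0.24,"hand":1},{"x":-4,"y":0,"z":-4,"spin":-0.36,"hand":1},{"x":-8,"y":0,"z":-4,"spin":-0.48,"hand":1},{"x":-12,"y":0,"z":-4,"spin":-0.6,"hand":1}]'
python3 - <<'E'
from h import *
o=robot.get_obs();p=pose();print(o["tcp_pos"],o["tcp_rot"],o["width"])
print("to pre-slot, tool cm",100*p[1].T@(np.array([.490,.191,.19])-p[0]))
E
```

```text
t: 8.75
tcp_pos: [0.5485, -0.196, 0.1542]
tcp_rot: [-3.141, -0.0, -1.601]
wrist_force: [-0.4, -0.4, -1.4]
width: 0.129
t: 9.17
tcp_pos: [0.5523, -0.0754, 0.1941]
tcp_rot: [-3.14, -0.001, -0.997]
wrist_force: [0.6, 0.5, -1.9]
width: 0.134
[ 0.55230572 -0.07537826  0.19405413] [-3.14032656e+00 -1.24883592e-03 -9.97320692e-01] 0.13439577241059653
to pre-slot, tool cm [-25.75722871  -9.21819648   0.384918  ]
```

```bash
python3 -m creep '[{"x":-2.6,"y":-0.9,"z":0,"spin":-0.12,"hand":1},{"x":-5.2,"y":-1.8,"z":0,"spin":-0.24,"hand":1},{"x":-7.8,"y":-2.8,"z":0,"spin":-0.36,"hand":1},{"x":-10.4,"y":-3.7,"z":0,"spin":-0.48,"hand":1},{"x":-12.9,"y":-4.6,"z":0,"spin":-0.6,"hand":1}]'
python3 -m creep '[{"x":-2,"y":-2.8,"z":0,"spin":-0.12,"hand":1},{"x":-4,"y":-5.5,"z":0,"spin":-0.24,"hand":1},{"x":-6,"y":-8.3,"z":0,"spin":-0.36,"hand":1},{"x":-8,"y":-11,"z":0,"spin":-0.374,"hand":1},{"x":-8,"y":-11,"z":0,"spin":-0.374,"hand":1}]'
python3 -m creep '[{"x":0,"y":0,"z":0,"spin":0,"hand":1},{"x":0,"y":0,"z":0,"spin":0,"hand":1},{"x":0,"y":0,"z":0,"spin":0,"hand":1},{"x":0,"y":0,"z":0,"spin":0,"hand":1},{"x":0,"y":0,"z":0,"spin":0,"hand":1}]'
python3 - <<'E'
from h import *
p,im=snap();np.savez("i.npz",p=p[0],R=p[1],im=im);print(p[0],robot.get_obs()["tcp_rot"],robot.get_obs()["width"])
tip=p[0]+p[1]@[0,0,.0576];q=proj(p,tip);print("tip pred",q,"slot",proj(p,[.4903,.1911,.0915]))
x,y=218,140;cv2.imwrite("pics/i.png",cv2.resize(im[y:y+120,x:x+120,::-1],None,fx=5,fy=5,interpolation=cv2.INTER_CUBIC))
E
```

```text
t: 9.58
tcp_pos: [0.5209, 0.0587, 0.1935]
tcp_rot: [-3.141, -0.001, -0.395]
wrist_force: [0.3, 0.8, -1.4]
width: 0.135
t: 10.0
tcp_pos: [0.4891, 0.1948, 0.1935]
tcp_rot: [-3.139, 0.0, -0.021]
wrist_force: [-0.4, -0.7, -1.2]
width: 0.13
t: 10.42
tcp_pos: [0.4911, 0.1889, 0.1927]
tcp_rot: [3.141, -0.0, -0.029]
wrist_force: [-0.1, 0.6, -0.3]
width: 0.133
[0.49106556 0.18885941 0.19270351] [ 3.14148750e+00 -4.48141494e-05 -2.87714490e-02] 0.1355073930722944
tip pred [277.65977992 223.07287844] slot [276.77708694 204.67573541]
```

View pics/i.png

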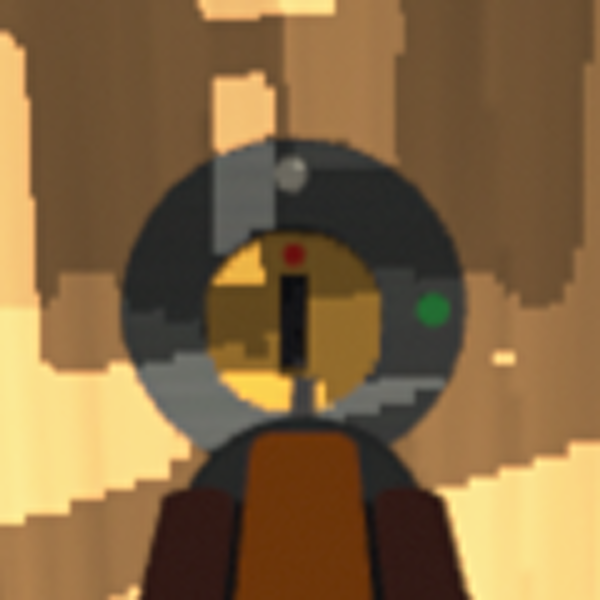

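The blade's lower end shows at crop (303,377–415), between the slot (292,275–372) and the flange. I enlarge that area to measure the blade accurately.

Run:
```python
from h import *
D=np.load("i.npz");im=D["im"]
x,y=258,190;g=im[y:y+44,x:x+44].astype(float)
g=np.clip(g*1.6,0,255).astype(np.uint8)[:,:,::-1]
cv2.imwrite("pics/j.png",cv2.resize(g,None,fx=13,fy=13,interpolation=cv2.INTER_NEAREST))
```

```text
(no output)
```

View pics/j.png

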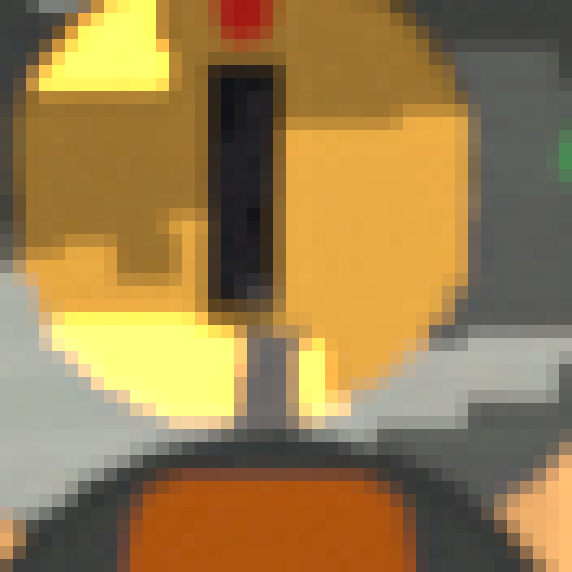

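Run:
```python
from h import *
D=np.load("i.npz");p=(D["p"],D["R"])
I=(np.zeros(3),np.eye(3))
for L in(.056,.0576,.059):
  t=atz(I,(278.1,214.9),L);print("L",L,"tip in tool mm",1e3*(t+[0,.008,0]))
  print("pred px",proj(I,[0,-.008,L]))
for zs in(.0895,.0915,.0935):
  s=atz(p,(276.05,203.6),zs)
  E=np.load("e.npz");s2=atz((E["p"],E["R"]),(274.3,220.4),zs)
  print(zs,"slot i",s,"slot e",s2)
```

```text
L 0.056 tip in tool mm [ 0.3105126  1.5184962 56.       ]
pred px [277.65448328 212.80394315]
L 0.0576 tip in tool mm [ 0.30914964  1.98356152 57.6       ]
pred px [277.65966498 212.18066771]
L 0.059 tip in tool mm [ 0.30795705  2.39049368 59.        ]
pred px [277.66414155 211.64220763]
0.0895 slot i [0.48969166 0.19153699 0.0895    ] slot e [0.49005963 0.1907285  0.0895    ]
0.0915 slot i [0.48972098 0.1920432  0.0915    ] slot e [0.49008412 0.19134649 0.0915    ]
0.0935 slot i [0.48975031 0.19254942 0.0935    ] slot e [0.4901086  0.19196448 0.0935    ]
```

```bash
python3 -m creep '[{"x":-0.15,"y":-0.45,"z":1,"spin":0,"hand":1},{"x":-0.15,"y":-0.45,"z":2,"spin":0,"hand":1},{"x":-0.15,"y":-0.45,"z":3,"spin":0,"hand":1},{"x":-0.15,"y":-0.45,"z":3.8,"spin":0,"hand":1},{"x":-0.15,"y":-0.45,"z":3.8,"spin":0,"hand":1}]'
python3 -m creep '[{"x":0,"y":0,"z":0,"spin":0,"hand":1},{"x":0,"y":0,"z":0,"spin":0,"hand":1},{"x":0,"y":0,"z":0,"spin":0,"hand":1},{"x":0,"y":0,"z":0,"spin":0,"hand":1},{"x":0,"y":0,"z":0,"spin":0,"hand":1}]'
python3 - <<'E'
from h import *
p,im=snap();np.savez("k.npz",p=p[0],R=p[1],im=im);o=robot.get_obs();print(p[0],o["tcp_rot"],o["wrist_force"],o["width"])
x,y=256,190;g=im[y:y+44,x:x+44].astype(float)
g=np.clip(g*1.8,0,255).astype(np.uint8)[:,:,::-1]
cv2.imwrite("pics/k.png",cv2.resize(g,None,fx=13,fy=13,interpolation=cv2.INTER_NEAREST))
E
```

```text
t: 10.88
tcp_pos: [0.4881, 0.1941, 0.1513]
tcp_rot: [3.14, 0.004, -0.027]
wrist_force: [-0.1, -0.2, -1.0]
width: 0.134
t: 11.3
tcp_pos: [0.4896, 0.1946, 0.1552]
tcp_rot: [-3.141, -0.001, -0.027]
wrist_force: [0.2, -0.6, -0.6]
width: 0.133
[0.48957655 0.19456343 0.15521202] [-3.14136666e+00 -7.18083444e-04 -2.69307862e-02] [ 0.2258694  -0.42051821 -0.5181164 ] 0.13570002044269944
```

View pics/k.png

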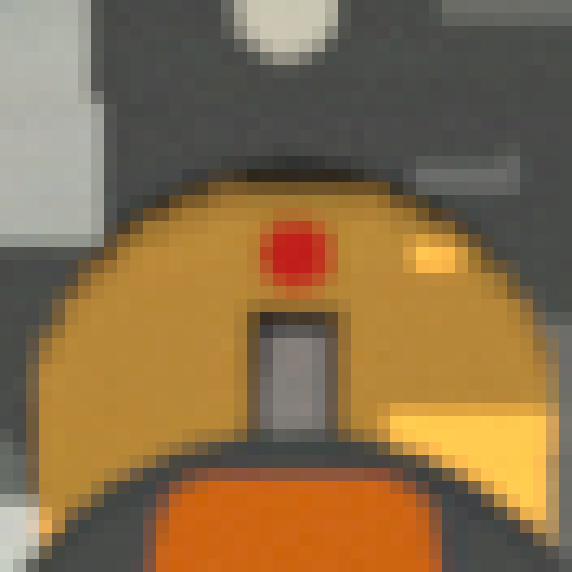

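In the crop the grey blade (273–325) is centred in the black slot (250–345) across its width. Its near end (row 325) is just below the slot end (row 307). Allowing for the remaining 6 mm of height, it needs about +1.5 mm in tool y. Then I enter gently.

```bash
python3 -m creep '[{"x":0,"y":0.15,"z":0,"spin":0,"hand":1},{"x":0,"y":0.15,"z":0.2,"spin":0,"hand":1},{"x":0,"y":0.15,"z":0.4,"spin":0,"hand":1},{"x":0,"y":0.15,"z":0.5,"spin":0,"hand":1},{"x":0,"y":0.15,"z":0.5,"spin":0,"hand":1}]'
python3 -m creep '[{"x":0,"y":0,"z":0.1,"spin":0,"hand":1},{"x":0,"y":0,"z":0.2,"spin":0,"hand":1},{"x":0,"y":0,"z":0.3,"spin":0,"hand":1},{"x":0,"y":0,"z":0.3,"spin":0,"hand":1},{"x":0,"y":0,"z":0.3,"spin":0,"hand":1}]'
python3 -m creep '[{"x":0,"y":0,"z":0.1,"spin":0,"hand":1},{"x":0,"y":0,"z":0.2,"spin":0,"hand":1},{"x":0,"y":0,"z":0.2,"spin":0,"hand":1},{"x":0,"y":0,"z":0.2,"spin":0,"hand":1},{"x":0,"y":0,"z":0.2,"spin":0,"hand":1}]'
```

```text
t: 11.77
tcp_pos: [0.4891, 0.1929, 0.1491]
tcp_rot: [3.141, 0.001, -0.027]
wrist_force: [0.4, -0.2, -1.7]
width: 0.135
t: 12.18
tcp_pos: [0.4893, 0.193, 0.1465]
tcp_rot: [3.142, 0.0, -0.027]
wrist_force: [0.1, 0.5, -0.9]
width: 0.137
t: 12.6
tcp_pos: [0.4893, 0.193, 0.1446]
tcp_rot: [3.142, 0.0, -0.027]
wrist_force: [0.3, 0.7, -1.3]
width: 0.134
```

```bash
python3 -m creep '[{"x":0,"y":0,"z":0.1,"spin":0,"hand":1},{"x":0,"y":0,"z":0.2,"spin":0,"hand":1},{"x":0,"y":0,"z":0.2,"spin":0,"hand":1},{"x":0,"y":0,"z":0.2,"spin":0,"hand":1},{"x":0,"y":0,"z":0.2,"spin":0,"hand":1}]'
python3 -m creep '[{"x":0,"y":0,"z":0.1,"spin":0,"hand":1},{"x":0,"y":0,"z":0.15,"spin":0,"hand":1},{"x":0,"y":0,"z":0.15,"spin":0,"hand":1},{"x":0,"y":0,"z":0.15,"spin":0,"hand":1},{"x":0,"y":0,"z":0.15,"spin":0,"hand":1}]'
```

```text
t: 13.02
tcp_pos: [0.4894, 0.193, 0.1432]
tcp_rot: [-3.141, -0.001, -0.027]
wrist_force: [-0.1, -1.7, 3.4]
width: 0.137
t: 13.43
tcp_pos: [0.4895, 0.1931, 0.1417]
tcp_rot: [-3.141, -0.001, -0.027]
wrist_force: [-1.9, -1.0, 5.3]
width: 0.133
```

Contact starts at the depth expected for the slot bottom. Now I press toward about 12 N.

```bash
python3 -m creep '[{"x":0,"y":0,"z":0.1,"spin":0,"hand":1},{"x":0,"y":0,"z":0.2,"spin":0,"hand":1},{"x":0,"y":0,"z":0.25,"spin":0,"hand":1},{"x":0,"y":0,"z":0.25,"spin":0,"hand":1},{"x":0,"y":0,"z":0.25,"spin":0,"hand":1}]'
python3 -m creep '[{"x":0,"y":0,"z":0.1,"spin":0,"hand":1},{"x":0,"y":0,"z":0.15,"spin":0,"hand":1},{"x":0,"y":0,"z":0.15,"spin":0,"hand":1},{"x":0,"y":0,"z":0.15,"spin":0,"hand":1},{"x":0,"y":0,"z":0.15,"spin":0,"hand":1}]'
python3 - <<'E'
from h import *
o=robot.get_obs();print(o["wrist_force"],o["ft_torque"],o["tcp_pos"],o["tcp_rot"])
E
```

```text
t: 13.85
tcp_pos: [0.4895, 0.1931, 0.1399]
tcp_rot: [-3.141, -0.001, -0.027]
wrist_force: [-2.5, -0.7, 8.2]
width: 0.135
t: 14.27
tcp_pos: [0.4895, 0.1931, 0.1388]
tcp_rot: [-3.141, -0.002, -0.027]
wrist_force: [-3.5, -1.5, 10.7]
width: 0.135
[-3.4812479  -1.50343468 10.67421077] [-0.2678759   0.78323691  0.00818616] [0.48951228 0.19307472 0.13880744] [-3.14099837e+00 -1.63270771e-03 -2.69770941e-02]
```

```bash
python3 -m creep '[{"x":-0.03,"y":0.02,"z":0.06,"spin":0,"hand":1},{"x":-0.03,"y":0.02,"z":0.06,"spin":0.05,"hand":1},{"x":-0.03,"y":0.02,"z":0.06,"spin":0.1,"hand":1},{"x":-0.03,"y":0.02,"z":0.06,"spin":0.15,"hand":1},{"x":-0.03,"y":0.02,"z":0.06,"spin":0.2,"hand":1}]'
python3 - <<'E'
from h import *
o=robot.get_obs();print(o["wrist_force"],o["ft_torque"],o["tcp_pos"],o["tcp_rot"])
E
```

```text
t: 14.68
tcp_pos: [0.4898, 0.193, 0.1386]
tcp_rot: [-3.14, -0.003, -0.229]
wrist_force: [-1.2, -0.9, 10.5]
width: 0.136
[-1.22787595 -0.93808355 10.49481826] [-0.20571879  0.34502087  0.04064756] [0.48981602 0.19304629 0.13860705] [-3.13975779e+00 -3.09089738e-03 -2.29390403e-01]
```

```bash
python3 -m creep '[{"x":0,"y":0,"z":0.03,"spin":0.08,"hand":1},{"x":0,"y":0,"z":0.03,"spin":0.16,"hand":1},{"x":0,"y":0,"z":0.03,"spin":0.24,"hand":1},{"x":0,"y":0,"z":0.03,"spin":0.3,"hand":1},{"x":0,"y":0,"z":0.03,"spin":0.3,"hand":1}]'
python3 - <<'E'
from h import *
o=robot.get_obs();R=pose()[1];print(o["wrist_force"],R.T@o["wrist_force"],o["ft_torque"],o["tcp_pos"],o["tcp_rot"])
E
```

```text
t: 15.1
tcp_pos: [0.49, 0.193, 0.1384]
tcp_rot: [-3.139, -0.003, -0.53]
wrist_force: [-0.4, -0.7, 10.6]
width: 0.133
[-0.40142015 -0.68363367 10.62795947] [  0.02936522   0.76346403 -10.63006472] [-0.24822051  0.32459161 -0.02488744] [0.48995819 0.19297166 0.13840327] [-3.13883497e+00 -2.80999566e-03 -5.30314430e-01]
```

```bash
python3 -m creep '[{"x":0,"y":0.02,"z":0.04,"spin":0.08,"hand":1},{"x":0,"y":0.02,"z":0.04,"spin":0.16,"hand":1},{"x":0,"y":0.02,"z":0.04,"spin":0.24,"hand":1},{"x":0,"y":0.02,"z":0.04,"spin":0.3,"hand":1},{"x":0,"y":0.02,"z":0.04,"spin":0.3,"hand":1}]'
python3 - <<'E'
from h import *
o=robot.get_obs();R=pose()[1];print(R.T@o["wrist_force"],o["ft_torque"],o["tcp_pos"],o["tcp_rot"])
E
```

```text
t: 15.52
tcp_pos: [0.4901, 0.1928, 0.1382]
tcp_rot: [-3.138, -0.002, -0.83]
wrist_force: [-0.5, -0.8, 11.8]
width: 0.137
[  0.30079125   0.83665777 -11.82313297] [-0.29579762  0.13624755  0.05710878] [0.49012952 0.1927733  0.13820897] [-3.13753890e+00 -2.36587478e-03 -8.30397763e-01]
```

```bash
python3 -m creep '[{"x":0,"y":0.02,"z":0,"spin":0.08,"hand":1},{"x":0,"y":0.02,"z":0,"spin":0.16,"hand":1},{"x":0,"y":0.02,"z":0,"spin":0.24,"hand":1},{"x":0,"y":0.02,"z":0,"spin":0.32,"hand":1},{"x":0,"y":0.02,"z":0,"spin":0.34,"hand":1}]'
python3 - <<'E'
from h import *
o=robot.get_obs();R=pose()[1];print(R.T@o["wrist_force"],o["ft_torque"],o["tcp_pos"],o["tcp_rot"])
E
python3 -m creep '[{"x":0,"y":0,"z":0,"spin":0.02,"hand":1},{"x":0,"y":0,"z":0,"spin":0.04,"hand":1},{"x":0,"y":0,"z":0,"spin":0.06,"hand":1},{"x":0,"y":0,"z":0,"spin":0.08,"hand":1},{"x":0,"y":0,"z":0,"spin":0.08,"hand":1}]'
python3 - <<'E'
from h import *
o=robot.get_obs();R=pose()[1];print(R.T@o["wrist_force"],o["ft_torque"],o["tcp_pos"],o["tcp_rot"])
E
```

```text
t: 15.93
tcp_pos: [0.4902, 0.1925, 0.1383]
tcp_rot: [-3.137, -0.001, -1.171]
wrist_force: [-0.0, -1.2, 10.2]
width: 0.135
[  1.13905353   0.42705055 -10.19247459] [-0.32962391  0.01326841  0.03576287] [0.49021485 0.19246401 0.13828652] [-3.13656935e+00 -1.35968212e-03 -1.17149432e+00]
t: 16.35
tcp_pos: [0.4902, 0.1924, 0.1382]
tcp_rot: [-3.137, -0.001, -1.248]
wrist_force: [-0.1, -2.7, 9.3]
width: 0.131
[ 2.47729236  0.93279787 -9.34829298] [-0.41117348  0.05334138  0.07900189] [0.49024629 0.19237597 0.13824837] [-3.13651404e+00 -1.13278419e-03 -1.24840586e+00]
```

```bash
python3 -m creep '[{"x":0.03,"y":0,"z":0.08,"spin":0,"hand":1},{"x":0.03,"y":0,"z":0.08,"spin":0.02,"hand":1},{"x":0.03,"y":0,"z":0.08,"spin":0.04,"hand":1},{"x":0.03,"y":0,"z":0.08,"spin":0.06,"hand":1},{"x":0.03,"y":0,"z":0.08,"spin":0.06,"hand":1}]'
python3 - <<'E'
from h import *
o=robot.get_obs();R=pose()[1];print(R.T@o["wrist_force"],o["ft_torque"],o["tcp_pos"],o["tcp_rot"])
E
python3 -m creep '[{"x":0,"y":0,"z":0,"spin":0.02,"hand":1},{"x":0,"y":0,"z":0,"spin":0.04,"hand":1},{"x":0,"y":0,"z":0,"spin":0.06,"hand":1},{"x":0,"y":0,"z":0,"spin":0.06,"hand":1},{"x":0,"y":0,"z":0,"spin":0.06,"hand":1}]'
python3 - <<'E'
from h import *
o=robot.get_obs();R=pose()[1];print(R.T@o["wrist_force"],o["ft_torque"],o["tcp_pos"],o["tcp_rot"])
E
```

```text
t: 16.77
tcp_pos: [0.4903, 0.1923, 0.1379]
tcp_rot: [-3.136, -0.0, -1.308]
wrist_force: [-0.3, -1.6, 13.0]
width: 0.137
[  1.43098002   0.61391909 -13.02019792] [-0.31647222  0.23726478  0.02588567] [0.49030772 0.19227813 0.13790737] [-3.13608579e+00 -4.72609533e-04 -1.30827300e+00]
t: 17.18
tcp_pos: [0.4903, 0.1922, 0.1379]
tcp_rot: [-3.136, -0.0, -1.367]
wrist_force: [-0.6, -0.9, 12.2]
width: 0.137
[  0.80255154   0.69699392 -12.21150884] [-0.34881695  0.31859436  0.04307705] [0.49029911 0.19222715 0.13788351] [-3.13614338e+00 -2.39914298e-04 -1.36734182e+00]
```

```bash
cat > r.py <<'E'
from h import *
o=robot.get_obs();R=pose()[1];print("tool F",np.round(R.T@o["wrist_force"],2),"T",np.round(o["ft_torque"],3),"yaw",round(o["tcp_rot"][2],4),"j6",round(o["joint_efforts"][5],3))
E
for i in 1; do python3 -m creep '[{"x":0,"y":0,"z":0,"spin":0.02,"hand":1},{"x":0,"y":0,"z":0,"spin":0.04,"hand":1},{"x":0,"y":0,"z":0,"spin":0.06,"hand":1},{"x":0,"y":0,"z":0,"spin":0.06,"hand":1},{"x":0,"y":0,"z":0,"spin":0.06,"hand":1}]' >/dev/null; python3 r.py; done
python3 -m creep '[{"x":0,"y":0,"z":0,"spin":0.02,"hand":1},{"x":0,"y":0,"z":0,"spin":0.04,"hand":1},{"x":0,"y":0,"z":0,"spin":0.06,"hand":1},{"x":0,"y":0,"z":0,"spin":0.06,"hand":1},{"x":0,"y":0,"z":0,"spin":0.06,"hand":1}]' >/dev/null; python3 r.py
```

```text
tool F [  1.38   0.84 -13.46] T [-0.364  0.214 -0.004] yaw -1.4274 j6 0.079
tool F [  2.09  -0.03 -12.06] T [-0.442  0.246  0.018] yaw -1.4875 j6 0.079
```

```bash
python3 -m creep '[{"x":0,"y":0,"z":0,"spin":0.02,"hand":1},{"x":0,"y":0,"z":0,"spin":0.04,"hand":1},{"x":0,"y":0,"z":0,"spin":0.06,"hand":1},{"x":0,"y":0,"z":0,"spin":0.06,"hand":1},{"x":0,"y":0,"z":0,"spin":0.06,"hand":1}]' >/dev/null; python3 r.py
```

```text
tool F [  1.4    0.33 -12.07] T [-0.479  0.208  0.053] yaw -1.5475 j6 0.08
```

```bash
python3 -m creep '[{"x":0,"y":0,"z":0,"spin":0.02,"hand":1},{"x":0,"y":0,"z":0,"spin":0.04,"hand":1},{"x":0,"y":0,"z":0,"spin":0.05,"hand":1},{"x":0,"y":0,"z":0,"spin":0.05,"hand":1},{"x":0,"y":0,"z":0,"spin":0.05,"hand":1}]' >/dev/null; python3 r.py
```

```text
tool F [  2.48   0.58 -12.67] T [-0.504  0.31   0.07 ] yaw -1.5975 j6 0.064
```

```bash
python3 -m creep '[{"x":0,"y":0,"z":0,"spin":0.02,"hand":1},{"x":0,"y":0,"z":0,"spin":0.04,"hand":1},{"x":0,"y":0,"z":0,"spin":0.05,"hand":1},{"x":0,"y":0,"z":0,"spin":0.05,"hand":1},{"x":0,"y":0,"z":0,"spin":0.05,"hand":1}]' >/dev/null; python3 r.py
```

```text
tool F [  2.39   0.28 -12.13] T [-0.531  0.312  0.029] yaw -1.6475 j6 0.064
```

```bash
python3 -m creep '[{"x":0,"y":0,"z":0,"spin":0.02,"hand":1},{"x":0,"y":0,"z":0,"spin":0.04,"hand":1},{"x":0,"y":0,"z":0,"spin":0.05,"hand":1},{"x":0,"y":0,"z":0,"spin":0.05,"hand":1},{"x":0,"y":0,"z":0,"spin":0.05,"hand":1}]' >/dev/null; python3 r.py
```

```text
tool F [  1.83   1.12 -13.14] T [-0.545  0.247  0.077] yaw -1.6975 j6 0.084
```

```bash
python3 -m creep '[{"x":0,"y":0,"z":0,"spin":0.02,"hand":1},{"x":0,"y":0,"z":0,"spin":0.04,"hand":1},{"x":0,"y":0,"z":0,"spin":0.04,"hand":1},{"x":0,"y":0,"z":0,"spin":0.04,"hand":1},{"x":0,"y":0,"z":0,"spin":0.04,"hand":1}]' >/dev/null; python3 r.py
```

```text
tool F [  2.49   0.   -12.61] T [-0.552  0.239  0.117] yaw -1.7373 j6 0.13
```

```bash
python3 -m creep '[{"x":0,"y":0,"z":0,"spin":0.02,"hand":1},{"x":0,"y":0,"z":0,"spin":0.04,"hand":1},{"x":0,"y":0,"z":0,"spin":0.04,"hand":1},{"x":0,"y":0,"z":0,"spin":0.04,"hand":1},{"x":0,"y":0,"z":0,"spin":0.04,"hand":1}]' >/dev/null; python3 r.py
```

```text
tool F [  2.86  -0.15 -12.97] T [-0.615  0.293  0.221] yaw -1.7771 j6 0.213
```

The stop is felt: torque rises from 0.08 to 0.12 to 0.22 N m while the push stays at 13 N. I ease the turn slightly, then let up straight.

```bash
python3 -m creep '[{"x":0,"y":0,"z":0,"spin":-0.03,"hand":1},{"x":0,"y":0,"z":0,"spin":-0.05,"hand":1},{"x":0,"y":0,"z":-0.1,"spin":-0.05,"hand":1},{"x":0,"y":0,"z":-0.2,"spin":-0.05,"hand":1},{"x":0,"y":0,"z":-0.3,"spin":-0.05,"hand":1}]'; python3 r.py
python3 -m creep '[{"x":0,"y":0,"z":-0.1,"spin":0,"hand":1},{"x":0,"y":0,"z":-0.2,"spin":0,"hand":1},{"x":0,"y":0,"z":-0.3,"spin":0,"hand":1},{"x":0,"y":0,"z":-0.4,"spin":0,"hand":1},{"x":0,"y":0,"z":-0.5,"spin":0,"hand":1}]'; python3 r.py
```

```text
t: 20.93
tcp_pos: [0.4902, 0.192, 0.1397]
tcp_rot: [-3.137, 0.001, -1.727]
wrist_force: [1.3, -1.7, 6.1]
width: 0.134
tool F [ 1.46 -1.55 -6.13] T [-0.327 -0.225  0.046] yaw -1.7274 j6 0.055
t: 21.35
tcp_pos: [0.49, 0.192, 0.1432]
tcp_rot: [-3.139, 0.0, -1.727]
wrist_force: [6.0, -0.8, 1.6]
width: 0.13
tool F [-0.15 -6.07 -1.62] T [-0.293 -1.23   0.062] yaw -1.7274 j6 0.065
```

The head followed the key up (still 7 N at 0.1397, about 2.5 N at 0.1432), so it has sprung up. I relieve the 6 N side load and withdraw.

```bash
python3 -m creep '[{"x":0,"y":-0.05,"z":0,"spin":0,"hand":1},{"x":0,"y":-0.08,"z":-0.1,"spin":0,"hand":1},{"x":0,"y":-0.08,"z":-0.2,"spin":0,"hand":1},{"x":0,"y":-0.08,"z":-0.4,"spin":0,"hand":1},{"x":0,"y":-0.08,"z":-0.6,"spin":0,"hand":1}]'; python3 r.py
python3 -m creep '[{"x":0,"y":0,"z":-0.4,"spin":0,"hand":1},{"x":0,"y":0,"z":-1,"spin":0,"hand":1},{"x":0,"y":0,"z":-2,"spin":0,"hand":1},{"x":0,"y":0,"z":-3.5,"spin":0,"hand":1},{"x":0,"y":0,"z":-4.5,"spin":0,"hand":1}]'
python3 -m creep '[{"x":0,"y":-2,"z":0,"spin":0,"hand":1},{"x":0,"y":-2,"z":0,"spin":0,"hand":1},{"x":0,"y":-2,"z":0,"spin":0,"hand":1},{"x":0,"y":-2,"z":0,"spin":0,"hand":1},{"x":0,"y":-2,"z":0,"spin":0,"hand":1}]'
python3 - <<'E'
from h import *
p,im=snap();np.savez("l.npz",p=p[0],R=p[1],im=im);q=proj(p,[.4899,.1915,.0915]).astype(int);o=robot.get_obs();print(q,p[0],o["tcp_rot"],o["width"])
x,y=218,110;cv2.imwrite("pics/l.png",cv2.resize(im[y:y+140,x:x+120,::-1],None,fx=4,fy=4,interpolation=cv2.INTER_CUBIC))
E
```

```text
t: 21.77
tcp_pos: [0.4891, 0.1919, 0.1465]
tcp_rot: [3.139, -0.001, -1.727]
wrist_force: [5.9, -0.2, -7.2]
width: 0.135
tool F [-0.71 -5.85  7.19] T [ 0.062 -1.204 -0.011] yaw -1.727 j6 0.038
t: 22.18
tcp_pos: [0.4893, 0.1923, 0.1958]
tcp_rot: [3.141, 0.0, -1.727]
wrist_force: [-0.5, -0.6, -1.0]
width: 0.132
t: 22.6
tcp_pos: [0.5088, 0.189, 0.1938]
tcp_rot: [3.141, -0.0, -1.727]
wrist_force: [1.0, 0.5, -0.3]
width: 0.138
[277 229] [0.50876401 0.189047   0.19383929] [ 3.14078649e+00 -1.77186180e-04 -1.72669124e+00] 0.13541425304414614
```

View pics/l.png

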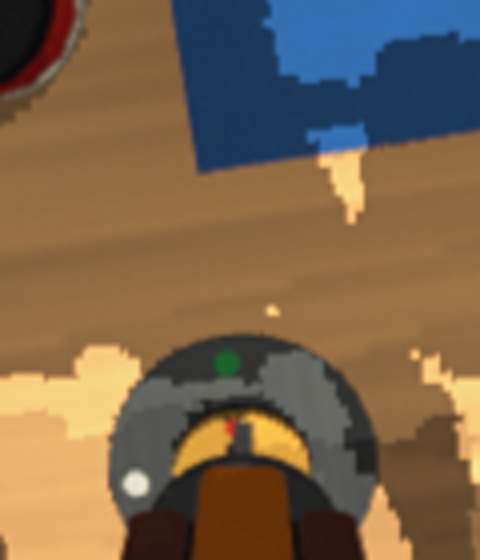

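Red dot (232,428) is now below green (227,363), and the key is clear of the head. I take one side-offset frame of the fastener for a height check, then go back to the block.

```bash
python3 -m creep '[{"x":0,"y":3,"z":0,"spin":0,"hand":1},{"x":0,"y":6,"z":0,"spin":0,"hand":1},{"x":0,"y":6,"z":0,"spin":0,"hand":1},{"x":0,"y":6,"z":0,"spin":0,"hand":1},{"x":0,"y":6,"z":0,"spin":0,"hand":1}]'
python3 - <<'E'
from h import *
p,im=snap();np.savez("m.npz",p=p[0],R=p[1],im=im)
# edge ellipses: head (brass) and plate centre, compare with prediction for head up / 4 mm down
for n,X in(("head up",[.4899,.1918,.0915]),("4 down",[.4899,.1918,.0875]),("lid+2",[.4899,.1918,.0815])):print(n,proj(p,X))
c=proj(p,[.4899,.1918,.0915]).astype(int);x0,y0=c-28
g=cv2.resize(im[y0:y0+56,x0:x0+56],None,fx=4,fy=4,interpolation=cv2.INTER_CUBIC)
h=cv2.cvtColor(g,cv2.COLOR_RGB2HSV);m=cv2.inRange(h,(14,130,60),(28,255,255))
cv2.circle(m,(112,112),85,0,0)
n,l,s,ce=cv2.connectedComponentsWithStats(m)
k=max(range(1,n),key=lambda i:s[i,4]-50*abs(ce[i]-112).max())
e=cv2.fitEllipse(cv2.convexHull(cv2.findContours((l==k).astype(np.uint8),cv2.RETR_EXTERNAL,cv2.CHAIN_APPROX_NONE)[0][0]))
print("brass",(np.array(e[0])+.5)/4-.5+[x0,y0],np.array(e[1])/4)
P=pose();T=np.array([.5486,-.196,.19]);print(P[0],"tool cm to block",100*P[1].T@(T-P[0]))
E
```

```text
t: 23.07
tcp_pos: [0.4502, 0.1984, 0.1944]
tcp_rot: [-3.141, 0.0, -1.727]
wrist_force: [1.3, -0.3, -1.3]
width: 0.136
head up [277.57544543 160.70251259]
4 down [277.58860422 160.13061377]
lid+2 [277.60764394 159.30312093]
brass [278.46517372 160.42084122] [37.55495453 38.20555878]
[0.4505007  0.19827002 0.19422492] tool cm to block [ 37.42176291 -15.82185401   0.42699559]
```

```bash
python3 -m creep '[{"x":3.7,"y":-1.6,"z":0,"spin":0,"hand":1},{"x":7.5,"y":-3.2,"z":0,"spin":0,"hand":1},{"x":11.2,"y":-4.8,"z":0,"spin":0,"hand":1},{"x":15,"y":-6.3,"z":0,"spin":0,"hand":1},{"x":18.7,"y":-7.9,"z":0,"spin":0,"hand":1}]'
python3 -m creep '[{"x":3.7,"y":-1.6,"z":0,"spin":0,"hand":1},{"x":7.5,"y":-3.2,"z":0,"spin":0,"hand":1},{"x":11.2,"y":-4.8,"z":0,"spin":0,"hand":1},{"x":15,"y":-6.3,"z":0,"spin":0,"hand":1},{"x":18.7,"y":-7.9,"z":0,"spin":-0.12,"hand":1}]'
python3 -m creep '[{"x":0,"y":0,"z":1,"spin":0,"hand":1},{"x":0,"y":0,"z":2,"spin":0,"hand":1},{"x":0,"y":0,"z":3,"spin":0,"hand":1},{"x":0,"y":0,"z":4,"spin":0,"hand":1},{"x":0,"y":0,"z":4,"spin":0,"hand":1}]'
python3 - <<'E'
from h import *
P=pose();T=np.array([.5486,-.196,.0676]);print(P[0],robot.get_obs()["tcp_rot"],"tool cm",100*P[1].T@(T-P[0]))
p,im=snap();np.savez("n.npz",p=p[0],R=p[1],im=im)
# blade shift in hand relative to picture k/i: template of blade/flange region
print(proj(p,[.5486,-.195,.05]))
a=im[190:260,248:308];D=np.load("m.npz")["im"][10:150,218:338]
A=cv2.resize(a[:,:,::-1],(480,560),interpolation=cv2.INTER_CUBIC)
cv2.imwrite("pics/n.png",A)
E
```

```text
t: 23.53
tcp_pos: [0.4997, -0.0011, 0.194]
tcp_rot: [-3.141, -0.0, -1.727]
wrist_force: [1.1, 0.4, -1.6]
width: 0.138
t: 23.95
tcp_pos: [0.5484, -0.1988, 0.1937]
tcp_rot: [3.141, -0.0, -1.609]
wrist_force: [0.7, 0.2, -0.2]
width: 0.134
t: 24.37
tcp_pos: [0.547, -0.194, 0.1508]
tcp_rot: [3.137, 0.002, -1.606]
wrist_force: [0.0, -0.4, -1.7]
width: 0.135
[ 0.54699218 -0.19398156  0.15077336] [ 3.13739084e+00  1.85508834e-03 -1.60601044e+00] tool cm [ 0.21148685 -0.20273338  8.31617905]
[278.42916318 206.59571273]
```

```bash
python3 -m creep '[{"x":0.1,"y":-0.1,"z":0,"spin":0,"hand":1},{"x":0.1,"y":-0.1,"z":0,"spin":0,"hand":1},{"x":0.1,"y":-0.1,"z":0,"spin":0,"hand":1},{"x":0.1,"y":-0.1,"z":0,"spin":0,"hand":1},{"x":0.1,"y":-0.1,"z":0,"spin":0,"hand":1}]'
python3 - <<'E'
from h import *
P=pose();T=np.array([.5486,-.196,.0676]);print(P[0],"tool cm",100*P[1].T@(T-P[0]))
p,im=snap();np.savez("n.npz",p=p[0],R=p[1],im=im)
a=cv2.resize(im[180:260,243:323,::-1],(560,560),interpolation=cv2.INTER_CUBIC)
D=np.load("m.npz")["im"][120:200,258:298,::-1];b=cv2.resize(D,(240,480),interpolation=cv2.INTER_CUBIC)
b=np.vstack([b,np.zeros((80,240,3),np.uint8)]);cv2.imwrite("pics/n.png",np.hstack([a,b]))
E
```

```text
t: 24.83
tcp_pos: [0.5491, -0.1967, 0.1546]
tcp_rot: [-3.141, -0.0, -1.607]
wrist_force: [0.5, -0.4, -1.3]
width: 0.136
[ 0.549149   -0.19671719  0.15459215] tool cm [-0.07241305  0.06455214  8.69914328]
```

View pics/n.png

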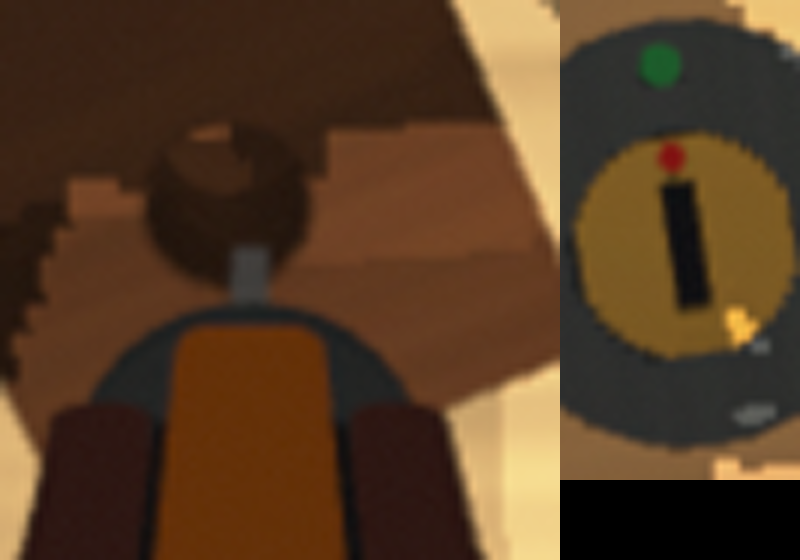

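The red dot is now right at green, so the fastener has turned home. The blade's place in the hand is unchanged (278.2,214.5). The hole centre is at (275.2,208.5), so I compute the shift.

Run:
```python
from h import *
I=(np.zeros(3),np.eye(3))
t=atz(I,(278.2,214.6),.0576)+[0,.008,0];h=atz(I,(275.2,208.5),.1046)
print("tip mm",t*1e3,"hole",h*1e3,"shift",(h-t)*1e3)
```

```text
tip mm [ 0.97576808  0.35720779 57.6       ] hole [ -1.59249365   0.61993217 104.6       ] shift [-2.56826173  0.26272438 47.        ]
```

```bash
python3 -m creep '[{"x":-0.2,"y":0.04,"z":0,"spin":0,"hand":1},{"x":-0.2,"y":0.04,"z":1.5,"spin":0,"hand":1},{"x":-0.2,"y":0.04,"z":3,"spin":0,"hand":1},{"x":-0.2,"y":0.04,"z":4,"spin":0,"hand":1},{"x":-0.2,"y":0.04,"z":4.2,"spin":0,"hand":1}]'; python3 r.py
python3 -m creep '[{"x":0,"y":0,"z":0.3,"spin":0,"hand":1},{"x":0,"y":0,"z":0.6,"spin":0,"hand":1},{"x":0,"y":0,"z":0.9,"spin":0,"hand":1},{"x":0,"y":0,"z":1.2,"spin":0,"hand":1},{"x":0,"y":0,"z":1.2,"spin":0,"hand":1}]'; python3 r.py
```

```text
t: 25.3
tcp_pos: [0.5475, -0.1943, 0.1094]
tcp_rot: [3.138, 0.001, -1.607]
wrist_force: [-0.6, 0.3, -0.9]
width: 0.134
tool F [-0.26  0.63  0.94] T [-0.027  0.168 -0.035] yaw -1.6071 j6 0.002
t: 25.72
tcp_pos: [0.5486, -0.1947, 0.0997]
tcp_rot: [3.141, 0.0, -1.607]
wrist_force: [-1.0, 0.1, -0.9]
width: 0.135
tool F [-0.05  0.97  0.93] T [-0.002  0.199  0.004] yaw -1.6071 j6 0.001
```

```bash
python3 -m creep '[{"x":0,"y":0,"z":0.5,"spin":0,"hand":1},{"x":0,"y":0,"z":1,"spin":0,"hand":1},{"x":0,"y":0,"z":1.5,"spin":0,"hand":1},{"x":0,"y":0,"z":1.8,"spin":0,"hand":1},{"x":0,"y":0,"z":1.8,"spin":0,"hand":1}]'; python3 r.py
python3 -m creep '[{"x":0,"y":0,"z":0.4,"spin":0,"hand":1},{"x":0,"y":0,"z":0.7,"spin":0,"hand":1},{"x":0,"y":0,"z":1,"spin":0,"hand":1},{"x":0,"y":0,"z":1.1,"spin":0,"hand":1},{"x":0,"y":0,"z":1.1,"spin":0,"hand":1}]'; python3 r.py
```

```text
t: 26.13
tcp_pos: [0.5481, -0.1945, 0.0806]
tcp_rot: [3.14, 0.001, -1.607]
wrist_force: [0.3, -0.3, -1.4]
width: 0.128
tool F [ 0.27 -0.29  1.36] T [ 0.023  0.172 -0.024] yaw -1.607 j6 0.0
t: 26.55
tcp_pos: [0.5484, -0.1947, 0.0706]
tcp_rot: [3.141, 0.0, -1.607]
wrist_force: [1.1, -0.3, -1.8]
width: 0.134
tool F [ 0.26 -1.08  1.78] T [0.012 0.144 0.019] yaw -1.607 j6 0.0
```

```bash
python3 -m creep '[{"x":0,"y":0,"z":0.1,"spin":0,"hand":1},{"x":0,"y":0,"z":0.2,"spin":0,"hand":1},{"x":0,"y":0,"z":0.3,"spin":0,"hand":1},{"x":0,"y":0,"z":0.3,"spin":0,"hand":1},{"x":0,"y":0,"z":0.3,"spin":0,"hand":1}]'; python3 r.py
```

```text
t: 26.97
tcp_pos: [0.5486, -0.1948, 0.068]
tcp_rot: [3.142, -0.0, -1.607]
wrist_force: [-0.8, -0.4, -0.1]
width: 0.139
tool F [0.38 0.75 0.08] T [0.015 0.185 0.009] yaw -1.607 j6 0.0
```

Seated, with about 1 N of support. Now I open and rise.

```bash
python3 -m creep '[{"x":0,"y":0,"z":0,"spin":0,"hand":0.6},{"x":0,"y":0,"z":0,"spin":0,"hand":0.4},{"x":0,"y":0,"z":0,"spin":0,"hand":0.3},{"x":0,"y":0,"z":0,"spin":0,"hand":0.3},{"x":0,"y":0,"z":0,"spin":0,"hand":0.3}]'
python3 -m creep '[{"x":0,"y":0,"z":0,"spin":0,"hand":0.3},{"x":0,"y":0,"z":0,"spin":0,"hand":0.3},{"x":0,"y":0,"z":-1,"spin":0,"hand":0.3},{"x":0,"y":0,"z":-3,"spin":0,"hand":0.3},{"x":0,"y":0,"z":-5,"spin":0,"hand":0.3}]'
python3 -m creep '[{"x":0,"y":0,"z":-3,"spin":0,"hand":0},{"x":0,"y":0,"z":-5,"spin":0,"hand":0},{"x":0,"y":0,"z":-5,"spin":0,"hand":0},{"x":0,"y":0,"z":-5,"spin":0,"hand":0},{"x":0,"y":0,"z":-5,"spin":0,"hand":0}]'
python3 - <<'E'
from h import *
p,im=snap()
robot.grab_frame("top");robot.grab_frame("side")
for c in("wrist","top","side"):
  for t in("key","hole","slot","jar","glue","cup"):
    print(c,t,[(np.round(d["point"],3),round(d["confidence"],2)) for d in robot.landmark_of(c,t)[:3]])
# handle top face centre in wrist picture
g=cv2.cvtColor(im,cv2.COLOR_RGB2HSV);m=cv2.inRange(g,(4,170,70),(18,255,255))
n,l,s,ce=cv2.connectedComponentsWithStats(m)
for i in range(1,n):
  if s[i,4]>60:print(s[i],ce[i])
print(p[0],"pred upright handle top",proj(p,[.5486,-.1948,.105]))
E
```

```text
t: 27.38
tcp_pos: [0.5487, -0.1948, 0.0682]
tcp_rot: [-3.141, -0.0, -1.607]
wrist_force: [0.1, -0.9, 0.5]
width: 0.474
t: 27.8
tcp_pos: [0.5481, -0.1945, 0.1183]
tcp_rot: [3.14, 0.001, -1.607]
wrist_force: [0.1, -0.7, -0.5]
width: 0.7
t: 28.22
tcp_pos: [0.5484, -0.1946, 0.1673]
tcp_rot: [3.141, 0.0, -1.607]
wrist_force: [-0.1, -0.8, -0.2]
width: 0.995
wrist key [(array([ 0.539, -0.1  ,  0.003]), 0.86), (array([ 0.526, -0.288,  0.002]), 0.82), (array([ 0.548, -0.196,  0.008]), 0.61)]
wrist hole [(array([ 0.546, -0.196,  0.051]), 0.97), (array([ 0.549, -0.195,  0.002]), 0.46)]
wrist slot []
wrist jar []
wrist glue []
wrist cup [(array([ 0.451, -0.01 ,  0.005]), 0.64)]
top key [(array([ 0.537, -0.101,  0.001]), 0.54), (array([ 0.528, -0.288,  0.002]), 0.39)]
top hole [(array([0.49 , 0.193, 0.092]), 0.67), (array([ 0.754,  0.035, -0.002]), 0.58), (array([ 0.548, -0.192,  0.051]), 0.56)]
top slot [(array([0.488, 0.194, 0.092]), 0.63)]
top jar [(array([0.59 , 0.223, 0.081]), 0.7)]
top glue [(array([ 0.759,  0.037, -0.002]), 0.72)]
top cup [(array([ 0.455, -0.013,  0.001]), 0.56)]
side key [(array([ 0.546, -0.193,  0.011]), 0.94), (array([ 0.536, -0.11 ,  0.002]), 0.81), (array([ 0.53 , -0.289,  0.   ]), 0.73)]
side hole [(array([ 0.543, -0.193,  0.053]), 0.95)]
side slot [(array([0.489, 0.195, 0.091]), 0.49)]
side jar []
side glue [(array([ 0.755,  0.035, -0.004]), 0.84)]
side cup [(array([ 0.453, -0.009,  0.   ]), 0.55), (array([ 0.759,  0.035, -0.001]), 0.32)]
[273 153  27  19 355] [288.29295775 163.98309859]
[  0 177   8  16  61] [  3.13114754 183.96721311]
[ 246  190   81   61 2653] [281.85148888 218.84998115]
[366 210  35  25 531] [383.00188324 221.58945386]
[ 0.54838775 -0.19463786  0.16730372] pred upright handle top [277.0888097  222.58683291]
```

```bash
python3 -c "
from rig import robot
print(robot.hand_in())"
```

```text
the job is handed in; nothing more can be done
None
```

The fastener is locked and the key is back in its block. I handed the job in at about 28.5 s of the 72 s allowed; the hand-in reports no verdict.

- **Locking:** I took the larger orange key from the block and put its blade in the slot. I pressed with about 11 to 14 N and turned it clockwise until I felt the stop. At a tool turn of about 1.7 rad the torque rose from 0.08 to 0.22 N m. I eased the turn slightly and let up.
- **Returning the key:** I stood it back in the hole until it rested with almost no load on the wrist, let go and rose clear.

**Last checks**
- The wrist picture showed the fastener's red dot right at the green one.
- The blade was still held by the slot at the height where the head is fully up. The detectors put the slot at z 0.091 to 0.092, so the head should be up.
- The networks found the key at about (0.547, -0.195, 0.01) and the hole at (0.546, -0.195, 0.051). That puts the key's end about 41 mm below the mouth.
- The jar, glue bottle and cup were within detector noise, about 5 mm, of where they started.

**Checks that failed or disagreed**
- A height check on the fastener head from one wrist frame could not tell up from 4 mm down.
- Computing the blade's place in the hand twice from nearly the same pixels gave answers about 1.5 mm apart in tool y. I therefore relied on comparing blade with slot and hole in the same picture, and on the felt forces.
- While pulling the blade out I met a brief snag of about 6 N sideways and 7 N of pull.
- The top view missed the key in the block after I let go, though the side and wrist views found it.

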